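# Open the caterer's cash box by its combination dial

### The arm

A 7-joint arm with a two-finger parallel gripper is mounted at the origin on the work surface. World frame = base frame: x ahead of the robot, y to its left, z up, the work surface at z = 0. Lengths are in m, angles in rad, forces in N, time in s.
With the tool pointing down it reaches from about 0.4 to 0.9 m from the base axis. Payload 5.5 kg.
Tool frame: the origin (TCP) lies between the finger pads; the fingertips stand nose_length ahead of it and the grasp point (between the pads) lies 8 mm behind it (nose_length is the distance from the TCP to the fingertips, in m); z points along the fingers, y is the direction in which the jaws open and shut (so a half turn about z gives the same grasp; the last joint's range is limited). The gripper opens to 85 mm and grips with 20 to 120 N. Pads are 22 mm wide; open, the fingers measure 114 mm over their backs; the gripper's body (76 mm by 85 mm) begins 54 mm behind the grasp point. The pads swing forward as they close: fully open they stand 13 mm farther back than shut.
Start: joints at [-0.845, 0.501, -0.427, 1.55, 0.221, 1.138, -0.21], TCP at [0.29, 0.582, 0.242] pointing down, gripper open.
Joint ranges: [-2.88, 2.88], [-0.31, 2.03], [-1.54, 1.56], [0.2, 2.42], [-1.41, 4.55], [0.19, 2.02], [-2.57, 2.57]. Speed limits (rad/s): [2.57, 2.57, 3.14, 3.14, 3.14, 3.14, 3.14].

### API

Orientations are given as a unit quaternion [x, y, z, w].
In Python, from cell import * gives the robot as it stands.
- The arm moves only by the shell command python3 -m inch 'ROWS'. ROWS is JSON, a list of rows, each a list of 3 entries, a list of its own where there are three numbers: the opening, from 0 (shut) to 1 (fully open), then the shift along the world's x, y, z in m, then the turn, a rotation vector about the world's x, y, z in rad. In form: [[jaw, [x, y, z], [wx, wy, wz]], ...]. A call has exactly 8 rows; each row is the pose to reach, as a shift and turn from the pose measured when the call began; what a row does not reach only later rows make up. A row lasts 1/8 s, in which the tool goes at most 62.5 mm and 10.7 degrees, less where a joint would pass 70% of its speed; a pose out of reach is approached as far as the arm can. A call with a gripper value outside its range is refused whole. The fingers move at their own pace and stop on an object; the grip force is fixed at half the most. Time passes only in rows, so rows that repeat a pose let the fingers close, or fill a call up. It gives the time, the measured TCP pose, the force and the opening at its end, in the units of the state.
- state(): the state, without advancing time (a new reading comes with each control period).
- get_image(name): name is "scene" or "side" or "wrist"; returns (picture, depth): 420x560x3 uint8, red, green, blue; 420x560 float32, m along the optical axis (not along the pixel's ray), 0 where there is no reading.
- camera_model(name): a dict with "intrinsics" (3x3 intrinsics, pixels), "cam_to_world" (4x4, takes a point from camera to world coordinates). Camera axes: x right, y down, z forward; pixel columns grow to the right and rows downward; lengths in m; the calibration is good to about 2 mm. A picture is of the moment at which its call begins: read the wrist's pose just before it. camera_model takes no time and is no camera call; for the wrist camera it gives the pose at the moment of the call.
- close_job(): hands the job in, once; it reports no verdict.
Trained networks look in the newest picture that a camera, given by its name, has taken for a name from the list of things; names that differ only in an ending like _2 or _b are one class to them, and where a whole thing is asked for, a point or a joint stands for the part that bears it (a point fixed in the world has none). Each returns a list of dicts, best first, with "p" (0 to 1); they miss things now and then, are a little off and sometimes report something else, mostly with a low value. They report only what shows in the picture. A call takes as long as a camera call.
- regions_of(camera, target): "pixels" (420x560 bool, what is visible of it) and "point" ([row, column] in pixels, amid what is visible of it).
The state is a dict: "t": time; "q": joint angles; "qvel": joint speeds; "effort": joint torques, N m; "position": TCP position; "tool_rot": TCP orientation; "wrist_force": force on the tool from outside, world axes, zero at the start; "moment": the same for the moment, N m; "grip_width": finger opening in m.
Only numpy, scipy, OpenCV 4.12 (cv2) and the standard library are available. Lean on these libraries where they do the work, as an engineer would, in place of code of your own. Each camera call takes 0.05 s, during which the arm holds its last target. There are 200 camera calls.

### The job

Unlock the caterer's cash box: turn the combination dial left to 11, stop there, right to 2, stop there, then left again until you feel its stop and lean on it gently but firmly for half a second without forcing it. Then let go of the dial and draw the slide bolt fully towards the dial, leaving the things around and on the box where they are.

Things in the scene. Friction and masses are not known exactly. Their poses are not given: they have to be found in the camera images.
- strongbox: The steel cash box, 226 mm (its x) by 266 mm (its y), lid's top 90 mm high, fixed to the table; origin at the centre of its underside, z up. Its x axis points to the hinges on its far side; the carrying handle is on its -x side. On the lid stand the combination dial (at x = 0, y = -55 mm) and, along x = 0 on the +y side, the slide bolt.
- dial (a joint): Angle of the combination dial, rad, positive = turned LEFT (anticlockwise seen from above); 0 = pointer at 12, 11 is +0.524, 2 is -1.047. A number is set when the pointer rests for half a second within a quarter of a mark spacing (0.13 rad) of it. Turns from -1.5 to +1.9 rad, with 0.05 N m of rubbing friction, and stays where it is left.
- dial_mark12 (a point): The wide triangular mark for 12, on top of the dial's fixed round housing (92 mm across, top at z = 106 mm of the box), 41 mm from the dial's axis on the box's +x side. Axes as the box's. Twelve raised marks surround the dial like a clock face, 30 deg apart, numbered 1 to 12 clockwise seen from above.
- dial_stop (a point): Point on the dial's axis at the housing's top; axes as the box's. A hidden sprung stop inside meets the dial somewhere between +0.98 and +1.42 rad, different every time, not visible: before it the dial turns freely, against it the resistance grows by about 6 N m per rad. Lean on it with 0.27 to 0.50 N m at the wrist (friction included) for half a second; above 0.7 N m the lock is damaged.
- dial_grip (a point): Point on the dial's vertical axis at the height to grip, 134 mm above the box's underside. The grip is an upright aluminium bar, 44 mm long, 14 mm wide, 36 mm high (its top 14 mm above this point, its foot 22 mm below, on a disc 66 mm across). The point's x axis runs along the bar towards the pointer; the 14 mm width lies along its y; z up. Let go, the dial may spring back by up to 0.15 rad.
- dial_pointer (a point): Tip of the small wedge pointer on the dial disc's rim, 36 mm from the dial's axis along the bar; a dark groove on the bar's top lies on the pointer's half.
- bolt (a joint): Travel of the slide bolt, m: 0 = shot into its keeper (locked), 0.022 = fully drawn (end of travel). It slides towards the dial, along the box's -y, against 2.5 N of friction, and stays where left. Inside, the dial's wheel blocks it after a few mm unless the dial is at or near its stop (above about +0.9 rad).
- bolt_grip (a point): Point to grip on the bolt's upright steel thumb plate: 28 mm wide along the box's x, 12 mm thick along its y, rising 14 mm above this point and 24 mm below; 122 mm above the box's underside, at start 110 mm from the dial's axis. Axes as the box's. Keeper and guide, 13 mm high on the lid, stand 58 mm and more to +y and 42 mm and more to -y of it (at start).
- votive: Amber glass candle cup, 42 mm across, 45 mm high, standing on the lid's far +y corner; origin under its centre. Bystander.
- shaker: Steel salt shaker, 42 mm across, 83 mm high, beside the box on its +y side; origin under its centre. Bystander.
- ramekin: White ceramic cup, 84 mm across, 45 mm high, beside the box on its -y side; origin under its centre. Bystander.
- plates: Stack of square white plates, 138 by 138 mm, 70 mm high, left on the table; origin under its centre. Bystander.
- martini: Cocktail glass, 92 mm across, 125 mm high; origin under its foot. Bystander.
- spoon: Steel serving spoon, 220 mm long, lying to the right of the box. Bystander.
- jar: Closed jar with a label, 68 mm across, 100 mm high; origin under its centre. Bystander.

How it is judged:
By the outcome, as a careful person would: the job done as asked, in the order asked, and still so for the second after the job is handed in, with the robot touching nothing.
It also fails if it takes over 67 s, if anything falls off the work surface, if the arm or the gripper's body presses on something with over 40 N, if the wrist force passes 120 N, or if a joint passes its speed limit or range.

## Working session

There is one attempt and no reset: what is moved stays moved. The work goes in short steps, Python scripts to look and compute and a shell command to move; the robot and the scene stay as the last step left them, time stands still between calls to the robot, and variables do not carry over. Pictures are saved under pics/ and viewed, about 8 in all and at most 12, crops included, and the job is handed in when it is done.

```bash
ls; mkdir -p pics; python3 - <<'E'
from cell import *
import cv2,numpy as np
s=state(); print({k:np.round(v,3).tolist() for k,v in s.items()})
for n in ("scene","side"):
    im,d=get_image(n); cv2.imwrite(f"pics/{n}0.png",im[:,:,::-1])
    m=camera_model(n); print(n,np.round(m["intrinsics"],1).tolist(),np.round(m["cam_to_world"],3).tolist())
    K=np.array(m["intrinsics"]);T=np.array(m["cam_to_world"])
    for t in ("strongbox","dial_pointer","dial_mark12","dial_grip","bolt_grip","dial","bolt"):
        for r in regions_of(n,t)[:2]:
            p=np.array(r["pixels"]); v,u=np.nonzero(p&(d>0)); z=d[v,u]
            P=(T@np.c_[(np.c_[u,v,np.ones(len(u))]@np.linalg.inv(K).T)*z[:,None],np.ones(len(u))].T).T[:,:3]
            print(n,t,round(r["p"],2),r["point"],len(u),np.round(np.median(P,0),3) if len(P) else None,np.round(P.min(0),3) if len(P) else None,np.round(P.max(0),3) if len(P) else None)
E
```

```text
pics
{'t': 0.0, 'q': [-0.845, 0.502, -0.427, 1.551, 0.221, 1.138, -0.21], 'qvel': [-0.0, -0.001, -0.001, 0.001, -0.001, -0.0, 0.0], 'effort': [-0.0, -56.952, -5.816, -28.093, 0.011, 0.012, -0.0], 'position': [0.29, 0.581, 0.241], 'tool_rot': [0.229, 0.973, -0.001, -0.0], 'wrist_force': [0.564, 0.05, 0.181], 'moment': [0.018, -0.008, -0.073], 'grip_width': 0.086}
scene [[411.4, 0.0, 284.8], [0.0, 411.4, 210.6], [0.0, 0.0, 1.0]] [[-0.696, 0.6, -0.394, 1.015], [0.718, 0.569, -0.402, 0.493], [-0.017, -0.562, -0.827, 1.038], [0.0, 0.0, 0.0, 1.0]]
scene strongbox 0.91 [210.9, 262.6] 7401 [ 0.614 -0.014  0.091] [ 0.415 -0.245 -0.004] [0.732 0.111 0.153]
scene dial_pointer 0.59 [187.2, 243.5] 373 [ 0.597 -0.083  0.116] [ 0.557 -0.118  0.104] [ 0.622 -0.057  0.153]
scene dial_mark12 0.7 [214.7, 274.1] 242 [0.608 0.025 0.101] [ 0.586 -0.021  0.091] [0.62  0.072 0.139]
scene dial_mark12 0.68 [209.9, 260.1] 7164 [ 0.614 -0.014  0.091] [ 0.468 -0.237  0.003] [0.732 0.111 0.153]
scene dial_grip 0.71 [185.3, 244.8] 382 [ 0.597 -0.083  0.116] [ 0.555 -0.119  0.104] [ 0.622 -0.057  0.153]
scene bolt_
[... 620 characters left out ...]
52 [ 0.565 -0.098  0.086] [ 0.461 -0.185 -0.003] [0.792 0.125 0.149]
side dial_pointer 0.88 [233.7, 303.9] 341 [ 0.582 -0.099  0.113] [ 0.555 -0.125  0.088] [ 0.637 -0.026  0.149]
side dial_pointer 0.19 [214.4, 288.9] 185 [0.6   0.014 0.101] [ 0.586 -0.015  0.083] [0.641 0.081 0.137]
side dial_mark12 0.84 [242.7, 297.0] 5948 [ 0.565 -0.098  0.086] [ 0.461 -0.205 -0.007] [0.793 0.208 0.149]
side dial_grip 0.61 [232.4, 303.1] 371 [ 0.583 -0.098  0.112] [ 0.555 -0.125  0.084] [ 0.65  -0.024  0.149]
side dial 0.62 [230.5, 302.9] 359 [ 0.582 -0.098  0.113] [ 0.555 -0.125  0.084] [ 0.642 -0.01   0.149]
side bolt 0.57 [215.2, 287.2] 174 [0.6   0.014 0.105] [ 0.586 -0.015  0.084] [0.635 0.077 0.137]
```

```bash
python3 - <<'E'
import cv2,numpy as np
a=cv2.imread("pics/scene0.png");b=cv2.imread("pics/side0.png")
A=cv2.resize(a[60:350,100:460],None,fx=1.1,fy=1.1);
c=a[130:270,180:340]; c=cv2.resize(c,(400,350),interpolation=cv2.INTER_CUBIC)
d=cv2.resize(b[165:305,220:380],(400,350),interpolation=cv2.INTER_CUBIC)
e=np.hstack([cv2.resize(a,(400,250)),cv2.resize(b,(400,250))])
cv2.imwrite("pics/m0.png",np.vstack([np.hstack([c,d]),e]))
E
```

```text
(no output)
```

View pics/m0.png

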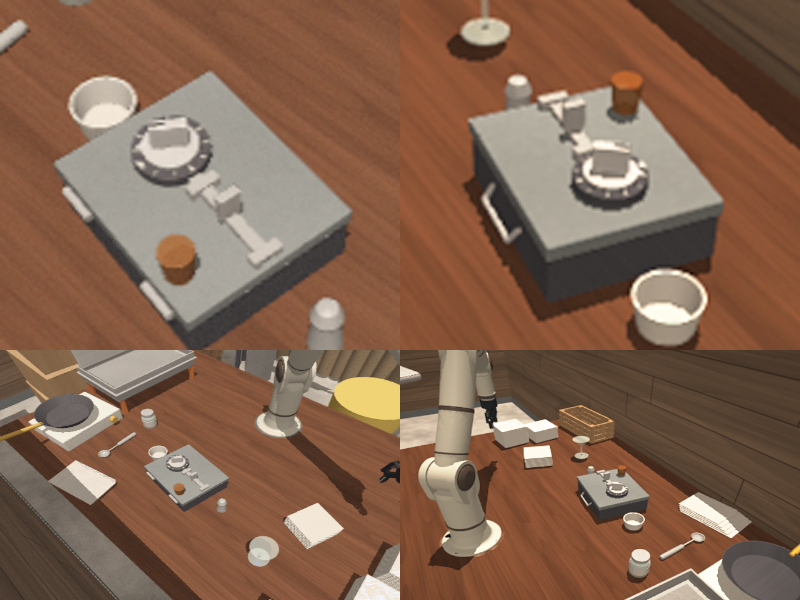

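The composite shows the box with its dial (scene px ~245,187), thumb plate (~273,214), bolt housing, the votive on the lid, and the ramekin and shaker beside it. The handle faces the robot. Next I fit the box pose from the lid's depth.

```bash
cat > h.py <<'E'
from cell import *
import cv2,numpy as np
from scipy.spatial.transform import Rotation as R
def cloud(n,save=None):
    m=camera_model(n); im,d=get_image(n); K=np.array(m["intrinsics"]);T=np.array(m["cam_to_world"])
    if save: cv2.imwrite(save,im[:,:,::-1])
    v,u=np.mgrid[:d.shape[0],:d.shape[1]]
    c=np.stack([(u-K[0,2])/K[0,0]*d,(v-K[1,2])/K[1,1]*d,d],-1)
    P=c@T[:3,:3].T+T[:3,3]; P[d<=0]=np.nan
    return im,P,K,T
def rect(P):
    r=cv2.minAreaRect(P[:,:2].astype(np.float32)*1000); return r
E
python3 - <<'E'
from h import *
for n in ("scene","side"):
    im,P,K,T=cloud(n)
    p=P.reshape(-1,3)
    near=(abs(p[:,0]-.6)<.22)&(abs(p[:,1]+.03)<.22)
    lid=p[near&(abs(p[:,2]-.09)<.004)]
    # keep main cluster
    r=rect(lid);print(n,"lid",r,len(lid),np.median(lid[:,2]))
    top=p[near&(p[:,2]>.13)&(p[:,2]<.16)]
    for lo,hi,w in ((.143,.156,"bar"),(.130,.1415,"plate")):
        q=p[near&(p[:,2]>lo)&(p[:,2]<hi)]; print(w,len(q),np.round(q.mean(0),4),rect(q))
E
```

```text
scene lid ((597.2091064453125, -35.471832275390625), (269.0547180175781, 227.25738525390625), 82.19020080566406) 4539 0.09097465897266055
bar 83 [ 0.5905 -0.0881  0.1481] ((589.181396484375, -89.97554016113281), (18.398860931396484, 42.620277404785156), 52.20884323120117)
plate 270 [0.6621 0.0116 0.1359] ((629.082763671875, -3.8079071044921875), (174.23365783691406, 92.37532806396484), 50.66989517211914)
side lid ((592.9432373046875, -39.13777160644531), (268.76055908203125, 225.3418731689453), 82.04320526123047) 2208 0.0878593228829539
bar 47 [ 0.5846 -0.0914  0.1453] ((584.64208984375, -93.13904571533203), (15.801149368286133, 43.120262145996094), 47.928829193115234)
plate 149 [ 0.6341 -0.019   0.1338] ((621.2023315429688, -10.720970153808594), (187.88975524902344, 92.86750793457031), 50.28514862060547)
```

```bash
python3 -c "
import cell
print([x for x in dir(cell) if x[0]!='_'], getattr(cell,'nose_length',None))"
python3 -m inch '[[0.6,[0.01,-0.02,0.04],[0,0,-0.12]],[0.6,[0.03,-0.06,0.07],[0,0,-0.26]],[0.6,[0.05,-0.11,0.09],[0,0,-0.4]],[0.6,[0.07,-0.16,0.09],[0,0,-0.54]],[0.6,[0.09,-0.21,0.09],[0,0,-0.68]],[0.6,[0.11,-0.26,0.09],[0,0,-0.82]],[0.6,[0.13,-0.31,0.09],[0,0,-0.96]],[0.6,[0.15,-0.36,0.09],[0,0,-1.1]]]'
python3 -c "
from cell import *
print(state()['q'])"
```

```text
['Unreachable', 'camera_model', 'close_job', 'get_image', 'nose_length', 'regions_of', 'state'] 0.011
t: 1.9
position: [0.4406, 0.22, 0.3327]
tool_rot: [0.706, 0.708, 0.0, 0.0]
wrist_force: [1.1, -0.5, -0.1]
grip_width: 0.0516
[-0.41758825  0.10605094 -0.10833814  1.83117017  0.01235129  1.20399903
 -0.52613444]
```

```bash

python3 -m inch '[[0.6,[0.02,-0.04,0],[0,0,-0.15]],[0.6,[0.04,-0.08,0],[0,0,-0.3]],[0.6,[0.06,-0.12,0],[0,0,-0.45]],[0.6,[0.08,-0.16,0],[0,0,-0.6]],[0.6,[0.1,-0.2,0],[0,0,-0.75]],[0.6,[0.12,-0.24,0],[0,0,-0.9]],[0.6,[0.135,-0.28,0],[0,0,-1.05]],[0.6,[0.147,-0.31,0],[0,0,-1.15]]]'
python3 - <<'E'
from h import *
print(state()['q'])
im,P,K,T=cloud("wrist","pics/w1.png")
print(np.round(T,3).tolist(),K[0,0])
p=P.reshape(-1,3)
near=(abs(p[:,0]-.6)<.22)&(abs(p[:,1]+.03)<.22)
r=rect(p[near&(abs(p[:,2]-.09)<.004)]);print(r)
for lo,hi,w in ((.142,.156,"bar"),(.130,.141,"plate")):
    q=p[near&(p[:,2]>lo)&(p[:,2]<hi)]; print(w,len(q),np.round(np.median(q,0),4),rect(q))
E
```

```text
t: 2.9
position: [0.588, -0.0921, 0.3328]
tool_rot: [0.978, 0.208, 0.0, 0.001]
wrist_force: [-0.1, -0.2, -0.4]
grip_width: 0.0516
[-0.08621309  0.29961466  0.24791299  1.60408634 -0.07535094  1.24616127
 -0.97662278]
[[0.407, -0.878, -0.252, 0.652], [-0.913, -0.391, -0.113, -0.064], [0.001, 0.276, -0.961, 0.466], [0.0, 0.0, 0.0, 1.0]] 351.7798579069002
((595.8265991210938, -33.333892822265625), (266.5368957519531, 225.9853515625), 82.17332458496094)
bar 752 [ 0.5889 -0.0876  0.1491] ((588.159423828125, -87.76258850097656), (14.276232719421387, 43.88868713378906), 50.99604034423828)
plate 2200 [0.6822 0.0253 0.1363] ((622.8974609375, -6.9868927001953125), (177.81898498535156, 93.2775650024414), 50.419986724853516)
```

View pics/w1.png

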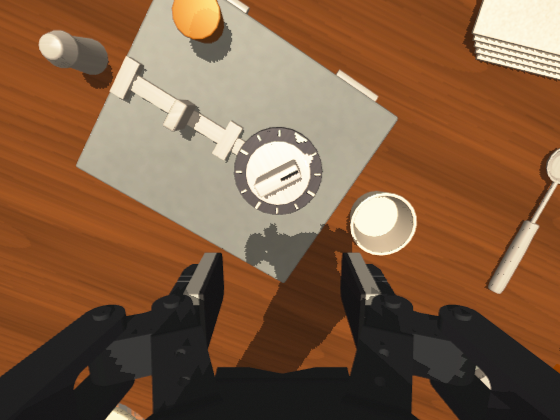

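Wrist view: the dial is at ~(278,170) px with its dark groove on the right half (290,176), so the pointer is near 1. Wrist box yaw is -7.8°, which puts the dial at about -0.545 rad with its axis near (0.588, -0.089). The thumb plate is at (183,113), and nothing obstructs. I align to the bar and descend.

```bash

python3 -m inch '[[0.6,[0,0.003,-0.015],[0,0,-0.15]],[0.6,[0,0.003,-0.03],[0,0,-0.3]],[0.6,[0,0.003,-0.05],[0,0,-0.45]],[0.6,[0,0.003,-0.07],[0,0,-0.6]],[0.6,[0,0.003,-0.09],[0,0,-0.75]],[0.6,[0,0.003,-0.11],[0,0,-0.9]],[0.6,[0,0.003,-0.12],[0,0,-1.02]],[0.6,[0,0.003,-0.12],[0,0,-1.1]]]'
cat > st.py <<'E'
from h import *
s=state(); x=R.from_quat(s['tool_rot']).as_matrix()
yaw=np.arctan2(x[1,1],x[0,1])   # tool y angle; bar angle = yaw+90deg
dial=(yaw+np.pi/2+np.radians(7.83)+np.pi)%(2*np.pi)-np.pi
print("t",round(s['t'],2),"pos",np.round(s['position'],4),"dial",round(dial,3),"tilt",np.round(x[:2,2],3),"q",np.round(s['q'],2),"F",np.round(s['wrist_force'],1),"M",np.round(s['moment'],3),"w",round(s['grip_width'],4))
E
python3 st.py
```

```text
t: 3.95
position: [0.5879, -0.0935, 0.2115]
tool_rot: [0.941, -0.339, -0.002, 0.003]
wrist_force: [-0.0, 0.4, 0.8]
grip_width: 0.051
t 3.95 pos [ 0.5879 -0.0935  0.2115] dial -0.555 tilt [-0.005 -0.004] q [-0.22  0.43  0.43  1.74 -0.2   1.02 -1.98] F [-0.   0.4  0.8] M [ 0.014 -0.02   0.011] w 0.051
```

```bash

python3 -m inch '[[0.6,[0,0.0045,0],[0,0,0.01]],[0.6,[0,0.0045,-0.015],[0,0,0.01]],[0.6,[0,0.0045,-0.03],[0,0,0.01]],[0.6,[0,0.0045,-0.045],[0,0,0.01]],[0.6,[0,0.0045,-0.06],[0,0,0.01]],[0.6,[0,0.0045,-0.072],[0,0,0.01]],[0.6,[0,0.0045,-0.0835],[0,0,0.01]],[0.6,[0,0.0045,-0.0835],[0,0,0.01]]]'
python3 - <<'E'
exec(open('st.py').read())
im,P,K,T=cloud("wrist","pics/w2.png")
p=P.reshape(-1,3)
near=(abs(p[:,0]-.59)<.035)&(abs(p[:,1]+.09)<.035)
q=p[near&(p[:,2]>.142)&(p[:,2]<.155)]; print(len(q),np.round(np.median(q,0),4),rect(q))
E
```

```text
t: 4.95
position: [0.5872, -0.0889, 0.1269]
tool_rot: [0.943, -0.334, -0.003, 0.003]
wrist_force: [-0.4, -0.2, 0.9]
grip_width: 0.0513
t 4.95 pos [ 0.5872 -0.0889  0.1269] dial -0.545 tilt [-0.007 -0.004] q [-0.19  0.53  0.39  1.81 -0.25  0.86 -1.94] F [-0.4 -0.2  0.9] M [ 0.005 -0.018 -0.009] w 0.0513
6254 [ 0.5912 -0.0901  0.1491] ((587.371337890625, -92.07414245605469), (71.60761260986328, 44.74595642089844), 75.45103454589844)
```

View pics/w2.png

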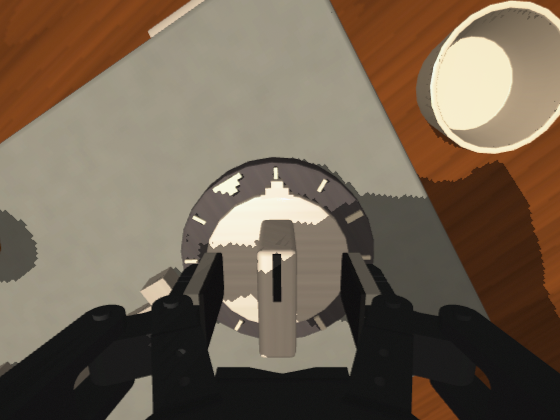

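Bar sits upright in the image (col ~277) midway between the fingers (220 and 345), pointer at mark 1, wide 12 mark at (230,185). Aligned, so I close.

```bash

python3 -m inch '[[0.0,[0,0,0],[0,0,0]],[0.0,[0,0,0],[0,0,0]],[0.0,[0,0,0],[0,0,0]],[0.0,[0,0,0],[0,0,0]],[0.0,[0,0,0],[0,0,0]],[0.0,[0,0,0],[0,0,0]],[0.0,[0,0,0],[0,0,0]],[0.0,[0,0,0],[0,0,0]]]'
python3 st.py
```

```text
t: 6.0
position: [0.589, -0.0881, 0.1285]
tool_rot: [0.943, -0.334, -0.001, 0.002]
wrist_force: [4.0, 5.4, 4.4]
grip_width: 0.0128
t 6.0 pos [ 0.589  -0.0881  0.1285] dial -0.544 tilt [-0.004 -0.003] q [-0.19  0.53  0.39  1.8  -0.25  0.86 -1.94] F [4.  5.4 4.4] M [ 0.921 -0.661 -0.039] w 0.0128
```

```bash

python3 -m inch '[[0.0,[0.0005,0.0005,0],[0,0,0.1]],[0.0,[0.0005,0.0005,0],[0,0,0.24]],[0.0,[0.0005,0.0005,0],[0,0,0.38]],[0.0,[0.0005,0.0005,0],[0,0,0.52]],[0.0,[0.0005,0.0005,0],[0,0,0.66]],[0.0,[0.0005,0.0005,0],[0,0,0.8]],[0.0,[0.0005,0.0005,0],[0,0,0.94]],[0.0,[0.0005,0.0005,0],[0,0,1.07]]]'
python3 st.py
```

```text
t: 7.0
position: [0.5893, -0.0876, 0.1285]
tool_rot: [0.981, 0.196, -0.0, 0.002]
wrist_force: [0.9, 3.0, 2.2]
grip_width: 0.0134
t 7.0 pos [ 0.5893 -0.0876  0.1285] dial 0.53 tilt [ 0.    -0.004] q [-0.    0.5   0.13  1.8  -0.08  0.84 -1.01] F [0.9 3.  2.2] M [ 0.525 -0.228 -0.096] w 0.0134
```

```bash

python3 -m inch '[[0.0,[0,0,0],[0,0,0]],[0.0,[0,0,0],[0,0,0]],[0.0,[0,0,0],[0,0,0]],[0.0,[0,0,0],[0,0,0]],[0.0,[0,0,0],[0,0,0]],[0.0,[0,0,0],[0,0,0]],[0.0,[0,0,0],[0,0,0]],[0.0,[0,0,0],[0,0,0]]]'
python3 st.py; python3 - <<'E'
from h import *
cloud("wrist","pics/w3.png")
E
```

```text
t: 8.0
position: [0.5892, -0.0876, 0.1285]
tool_rot: [0.981, 0.196, -0.0, 0.002]
wrist_force: [1.4, 2.8, 3.0]
grip_width: 0.0131
t 8.0 pos [ 0.5892 -0.0876  0.1285] dial 0.53 tilt [ 0.    -0.004] q [-0.    0.5   0.13  1.8  -0.08  0.84 -1.01] F [1.4 2.8 3. ] M [ 0.554 -0.327 -0.127] w 0.0131
```

View pics/w3.png

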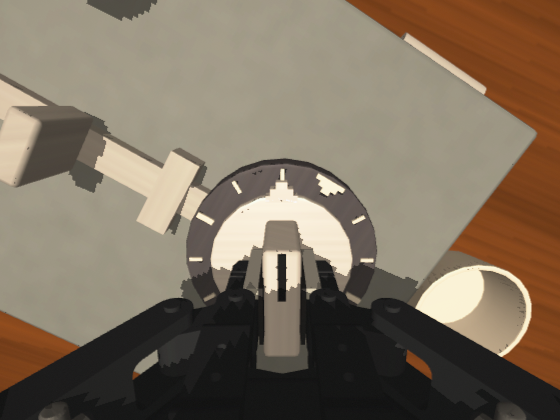

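Pointer (282,185) sits on mark 11, one left of the wide 12 mark (328,185). Now right to 2.

```bash

python3 -m inch '[[0.0,[0,0,0],[0,0,-0.1]],[0.0,[0,0,0],[0,0,-0.24]],[0.0,[0,0,0],[0,0,-0.38]],[0.0,[0,0,0],[0,0,-0.52]],[0.0,[0,0,0],[0,0,-0.66]],[0.0,[0,0,0],[0,0,-0.8]],[0.0,[0,0,0],[0,0,-0.94]],[0.0,[0,0,0],[0,0,-1.08]]]'
python3 st.py
```

```text
t: 9.05
position: [0.589, -0.0881, 0.1285]
tool_rot: [0.941, -0.339, -0.001, 0.002]
wrist_force: [1.2, 1.5, 2.3]
grip_width: 0.0133
t 9.05 pos [ 0.589  -0.0881  0.1285] dial -0.554 tilt [-0.004 -0.003] q [-0.19  0.53  0.39  1.8  -0.25  0.86 -1.95] F [1.2 1.5 2.3] M [ 0.388 -0.24   0.08 ] w 0.0133
```

```bash

python3 -m inch '[[0.0,[0,0,0],[0,0,-0.12]],[0.0,[0,0,0],[0,0,-0.25]],[0.0,[0,0,0],[0,0,-0.38]],[0.0,[0,0,0],[0,0,-0.49]],[0.0,[0,0,0],[0,0,-0.49]],[0.0,[0,0,0],[0,0,-0.49]],[0.0,[0,0,0],[0,0,-0.49]],[0.0,[0,0,0],[0,0,-0.49]]]'
python3 st.py
python3 -m inch '[[0.0,[0,0,0],[0,0,0]],[0.0,[0,0,0],[0,0,0]],[0.0,[0,0,0],[0,0,0]],[0.0,[0,0,0],[0,0,0]],[0.0,[0,0,0],[0,0,0]],[0.0,[0,0,0],[0,0,0]],[0.0,[0,0,0],[0,0,0]],[0.0,[0,0,0],[0,0,0]]]'
python3 st.py; python3 - <<'E'
from h import *
cloud("wrist","pics/w4.png")
E
```

```text
t: 10.05
position: [0.5888, -0.0881, 0.1285]
tool_rot: [0.831, -0.557, -0.002, 0.002]
wrist_force: [-0.1, 1.6, 3.6]
grip_width: 0.013
t 10.05 pos [ 0.5888 -0.0881  0.1285] dial -1.044 tilt [-0.005 -0.   ] q [-0.28  0.55  0.5   1.81 -0.34  0.88 -2.37] F [-0.1  1.6  3.6] M [ 0.475 -0.031  0.005] w 0.013
t: 11.05
position: [0.5888, -0.0881, 0.1285]
tool_rot: [0.831, -0.556, -0.002, 0.002]
wrist_force: [0.3, 1.4, 3.5]
grip_width: 0.013
t 11.05 pos [ 0.5888 -0.0881  0.1285] dial -1.044 tilt [-0.005 -0.   ] q [-0.28  0.55  0.51  1.81 -0.34  0.88 -2.37] F [0.3 1.4 3.5] M [ 0.444 -0.069  0.025] w 0.013
```

View pics/w4.png

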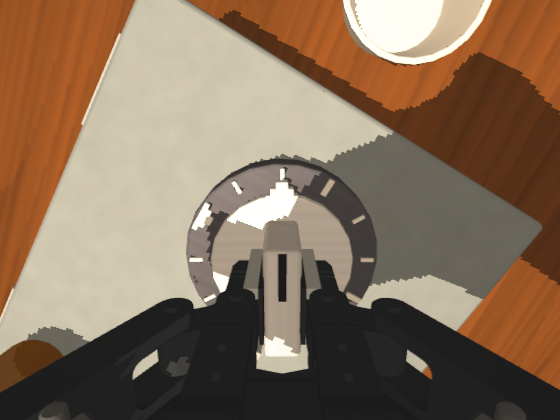

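Pointer on mark 2 (12 mark at (202,215), two marks left). Now left toward the stop.

```bash

python3 -m inch '[[0.0,[0,0,0],[0,0,0.12]],[0.0,[0,0,0],[0,0,0.26]],[0.0,[0,0,0],[0,0,0.4]],[0.0,[0,0,0],[0,0,0.54]],[0.0,[0,0,0],[0,0,0.68]],[0.0,[0,0,0],[0,0,0.82]],[0.0,[0,0,0],[0,0,0.96]],[0.0,[0,0,0],[0,0,1.1]]]'
python3 st.py
python3 -m inch '[[0.0,[0,0,0],[0,0,0.13]],[0.0,[0,0,0],[0,0,0.26]],[0.0,[0,0,0],[0,0,0.39]],[0.0,[0,0,0],[0,0,0.52]],[0.0,[0,0,0],[0,0,0.65]],[0.0,[0,0,0],[0,0,0.76]],[0.0,[0,0,0],[0,0,0.84]],[0.0,[0,0,0],[0,0,0.87]]]'
python3 st.py
```

```text
t: 12.1
position: [0.5892, -0.0878, 0.1285]
tool_rot: [0.999, -0.038, -0.001, 0.002]
wrist_force: [1.6, 2.4, 2.0]
grip_width: 0.0132
t 12.1 pos [ 0.5892 -0.0878  0.1285] dial 0.061 tilt [-0.001 -0.005] q [-0.08  0.51  0.24  1.8  -0.15  0.85 -1.42] F [1.6 2.4 2. ] M [ 0.589 -0.272 -0.111] w 0.0132
t: 13.1
position: [0.5892, -0.0874, 0.1285]
tool_rot: [0.922, 0.387, 0.001, 0.002]
wrist_force: [0.3, 3.7, 4.6]
grip_width: 0.0131
t 13.1 pos [ 0.5892 -0.0874  0.1285] dial 0.932 tilt [ 0.003 -0.003] q [ 0.07  0.5   0.03  1.8  -0.02  0.84 -0.66] F [0.3 3.7 4.6] M [ 0.717 -0.078  0.015] w 0.0131
```

```bash
cat > mz.py <<'E'
from h import *
L=[]
for i in range(4):
    s=state(); L.append(s['moment'][2]); get_image("wrist")
print("Mz mean",round(np.mean(L),3),np.round(L,3))
exec(open('st.py').read())
E
python3 -m inch '[[0.0,[0,0,0],[0,0,0.015]],[0.0,[0,0,0],[0,0,0.03]],[0.0,[0,0,0],[0,0,0.045]],[0.0,[0,0,0],[0,0,0.06]],[0.0,[0,0,0],[0,0,0.06]],[0.0,[0,0,0],[0,0,0.06]],[0.0,[0,0,0],[0,0,0.06]],[0.0,[0,0,0],[0,0,0.06]]]' |head -1
python3 mz.py
python3 -m inch '[[0.0,[0,0,0],[0,0,0.01]],[0.0,[0,0,0],[0,0,0.02]],[0.0,[0,0,0],[0,0,0.03]],[0.0,[0,0,0],[0,0,0.04]],[0.0,[0,0,0],[0,0,0.04]],[0.0,[0,0,0],[0,0,0.04]],[0.0,[0,0,0],[0,0,0.04]],[0.0,[0,0,0],[0,0,0.04]]]' |head -1
python3 mz.py
```

```text
t: 14.1
Mz mean 0.069 [0.077 0.062 0.068 0.07 ]
t 14.3 pos [ 0.5891 -0.0874  0.1285] dial 0.992 tilt [ 0.003 -0.003] q [ 0.08  0.5   0.02  1.8  -0.01  0.84 -0.61] F [-0.2  3.6  4.1] M [ 0.597 -0.002  0.074] w 0.0129
t: 15.3
Mz mean 0.023 [0.023 0.024 0.035 0.01 ]
t 15.5 pos [ 0.5892 -0.0874  0.1285] dial 1.032 tilt [ 0.003 -0.003] q [ 0.09  0.5   0.01  1.8  -0.    0.84 -0.57] F [-0.5  3.   4.4] M [0.605 0.087 0.071] w 0.0133
```

```bash

python3 -m inch '[[0.0,[0,0,0],[0,0,0.01]],[0.0,[0,0,0],[0,0,0.02]],[0.0,[0,0,0],[0,0,0.03]],[0.0,[0,0,0],[0,0,0.04]],[0.0,[0,0,0],[0,0,0.04]],[0.0,[0,0,0],[0,0,0.04]],[0.0,[0,0,0],[0,0,0.04]],[0.0,[0,0,0],[0,0,0.04]]]' |head -1
python3 mz.py
```

```text
t: 16.5
Mz mean 0.029 [ 0.051 -0.002  0.019  0.049]
t 16.7 pos [ 0.5891 -0.0874  0.1285] dial 1.072 tilt [ 0.003 -0.003] q [ 0.1   0.5   0.    1.8   0.    0.84 -0.54] F [-1.1  3.8  3.8] M [0.616 0.052 0.025] w 0.0128
```

```bash

python3 -m inch '[[0.0,[0,0,0],[0,0,0.01]],[0.0,[0,0,0],[0,0,0.02]],[0.0,[0,0,0],[0,0,0.03]],[0.0,[0,0,0],[0,0,0.03]],[0.0,[0,0,0],[0,0,0.03]],[0.0,[0,0,0],[0,0,0.03]],[0.0,[0,0,0],[0,0,0.03]],[0.0,[0,0,0],[0,0,0.03]]]' |head -1
python3 mz.py
```

```text
t: 17.7
Mz mean 0.046 [0.054 0.005 0.042 0.081]
t 17.9 pos [ 0.5891 -0.0874  0.1285] dial 1.102 tilt [ 0.003 -0.003] q [ 0.1   0.5  -0.01  1.8   0.01  0.84 -0.51] F [-0.4  4.4  3.9] M [0.695 0.022 0.079] w 0.0131
```

```bash

python3 -m inch '[[0.0,[0,0,0],[0,0,0.01]],[0.0,[0,0,0],[0,0,0.02]],[0.0,[0,0,0],[0,0,0.03]],[0.0,[0,0,0],[0,0,0.04]],[0.0,[0,0,0],[0,0,0.04]],[0.0,[0,0,0],[0,0,0.04]],[0.0,[0,0,0],[0,0,0.04]],[0.0,[0,0,0],[0,0,0.04]]]' |head -1
python3 mz.py
```

```text
t: 18.9
Mz mean 0.037 [-0.012  0.044  0.068  0.047]
t 19.1 pos [ 0.5891 -0.0874  0.1285] dial 1.142 tilt [ 0.003 -0.003] q [ 0.11  0.5  -0.01  1.8   0.01  0.84 -0.47] F [-0.9  3.6  4.8] M [0.622 0.101 0.017] w 0.0132
```

```bash

python3 -m inch '[[0.0,[0,0,0],[0,0,0.01]],[0.0,[0,0,0],[0,0,0.02]],[0.0,[0,0,0],[0,0,0.03]],[0.0,[0,0,0],[0,0,0.04]],[0.0,[0,0,0],[0,0,0.04]],[0.0,[0,0,0],[0,0,0.04]],[0.0,[0,0,0],[0,0,0.04]],[0.0,[0,0,0],[0,0,0.04]]]' |head -1
python3 mz.py
```

```text
t: 20.1
Mz mean -0.135 [-0.115 -0.114 -0.156 -0.154]
t 20.3 pos [ 0.5891 -0.0874  0.1285] dial 1.182 tilt [ 0.003 -0.003] q [ 0.12  0.5  -0.02  1.8   0.02  0.84 -0.44] F [-1.   3.9  4.5] M [ 0.654  0.148 -0.167] w 0.0128
```

Contact: the moment dropped by 0.17 N m over a flat baseline, so the stop is at about 1.15 rad. I lean in a little more, measuring as I go.

```bash

python3 -m inch '[[0.0,[0,0,0],[0,0,0.01]],[0.0,[0,0,0],[0,0,0.02]],[0.0,[0,0,0],[0,0,0.025]],[0.0,[0,0,0],[0,0,0.025]],[0.0,[0,0,0],[0,0,0.025]],[0.0,[0,0,0],[0,0,0.025]],[0.0,[0,0,0],[0,0,0.025]],[0.0,[0,0,0],[0,0,0.025]]]' |head -1
python3 mz.py
```

```text
t: 21.3
Mz mean -0.252 [-0.246 -0.248 -0.26  -0.256]
t 21.5 pos [ 0.5891 -0.0874  0.1285] dial 1.207 tilt [ 0.003 -0.002] q [ 0.12  0.5  -0.03  1.8   0.02  0.84 -0.42] F [-0.6  3.4  4.6] M [ 0.708  0.161 -0.233] w 0.0133
```

```bash

python3 -m inch '[[0.0,[0,0,0],[0,0,0.008]],[0.0,[0,0,0],[0,0,0.015]],[0.0,[0,0,0],[0,0,0.015]],[0.0,[0,0,0],[0,0,0.015]],[0.0,[0,0,0],[0,0,0.015]],[0.0,[0,0,0],[0,0,0.015]],[0.0,[0,0,0],[0,0,0.015]],[0.0,[0,0,0],[0,0,0.015]]]' |head -1
python3 mz.py
python3 -m inch '[[0.0,[0,0,0],[0,0,0.002]],[0.0,[0,0,0],[0,0,0.002]],[0.0,[0,0,0],[0,0,0.002]],[0.0,[0,0,0],[0,0,0.002]],[0.0,[0,0,0],[0,0,0.002]],[0.0,[0,0,0],[0,0,0.002]],[0.0,[0,0,0],[0,0,0.002]],[0.0,[0,0,0],[0,0,0.002]]]' |head -1
python3 mz.py
```

```text
t: 22.5
Mz mean -0.281 [-0.257 -0.278 -0.335 -0.254]
t 22.7 pos [ 0.5891 -0.0874  0.1285] dial 1.222 tilt [ 0.003 -0.002] q [ 0.13  0.5  -0.03  1.8   0.02  0.84 -0.4 ] F [-1.   5.1  5.6] M [ 0.72   0.21  -0.262] w 0.0133
t: 23.7
Mz mean -0.389 [-0.394 -0.439 -0.366 -0.356]
t 23.9 pos [ 0.5891 -0.0874  0.1285] dial 1.224 tilt [ 0.003 -0.002] q [ 0.13  0.5  -0.03  1.8   0.02  0.84 -0.4 ] F [-2.   4.5  5.6] M [ 0.731  0.17  -0.35 ] w 0.0129
```

```bash

python3 -m inch '[[0.0,[0,0,0],[0,0,0]],[0.0,[0,0,0],[0,0,0]],[0.0,[0,0,0],[0,0,0]],[0.0,[0,0,0],[0,0,0]],[0.0,[0,0,0],[0,0,0]],[0.0,[0,0,0],[0,0,0]],[0.0,[0,0,0],[0,0,0]],[0.0,[0,0,0],[0,0,0]]]' |head -1
python3 mz.py
```

```text
t: 24.9
Mz mean -0.386 [-0.387 -0.375 -0.356 -0.425]
t 25.1 pos [ 0.5891 -0.0874  0.1285] dial 1.224 tilt [ 0.003 -0.002] q [ 0.13  0.5  -0.03  1.8   0.02  0.84 -0.4 ] F [-1.2  4.   4.7] M [ 0.699  0.222 -0.375] w 0.0135
```

Held at ~0.38 N m for over a second. I ease off, let go and lift.

```bash

python3 -m inch '[[0.0,[0,0,0],[0,0,-0.02]],[0.0,[0,0,0],[0,0,-0.04]],[0.5,[0,0,0],[0,0,-0.04]],[0.5,[0,0,0],[0,0,-0.04]],[0.5,[0,0,0],[0,0,-0.04]],[0.5,[0,0,0],[0,0,-0.04]],[0.5,[0,0,0],[0,0,-0.04]],[0.5,[0,0,0],[0,0,-0.04]]]'
python3 st.py
```

```text
t: 26.1
position: [0.5891, -0.0874, 0.1285]
tool_rot: [0.866, 0.5, 0.001, 0.002]
wrist_force: [0.5, 0.2, 0.2]
grip_width: 0.0428
t 26.1 pos [ 0.5891 -0.0874  0.1285] dial 1.184 tilt [ 0.003 -0.003] q [ 0.12  0.5  -0.02  1.8   0.02  0.84 -0.44] F [0.5 0.2 0.2] M [0.024 0.031 0.051] w 0.0428
```

```bash

python3 -m inch '[[0.5,[0,0,0.025],[0,0,0]],[0.5,[0,0,0.06],[0,0,-0.1]],[0.5,[0,0.01,0.09],[0,0,-0.26]],[0.5,[0.005,0.03,0.11],[0,0,-0.44]],[0.5,[0.01,0.06,0.12],[0,0,-0.62]],[0.5,[0.015,0.09,0.12],[0,0,-0.8]],[0.5,[0.015,0.109,0.12],[0,0,-0.98]],[0.5,[0.015,0.109,0.12],[0,0,-1.15]]]' |head -1
python3 - <<'E'
exec(open('st.py').read())
im,P,K,T=cloud("wrist","pics/w5.png")
p=P.reshape(-1,3)
B=np.array([.589,-.0876]);c,sn=np.cos(-.1367),np.sin(-.1367)
b=(p[:,:2]-B)@np.array([[c,-sn],[sn,c]])
def show(w,m):
    q=p[m];print(w,m.sum(),np.round(np.median(q,0),4) if len(q) else None, rect(q) if len(q) else None)
show("plate",(abs(b[:,0])<.025)&(abs(b[:,1]-.105)<.03)&(p[:,2]>.13)&(p[:,2]<.142))
show("bar",(np.hypot(b[:,0],b[:,1])<.03)&(p[:,2]>.142)&(p[:,2]<.155))
E
```

```text
t: 27.1
t 27.1 pos [0.604  0.0246 0.2485] dial 0.032 tilt [-0.001 -0.003] q [-0.21  0.38  0.16  1.68 -0.06  1.09 -1.71] F [0.4 0.2 0.8] M [-0.018  0.045 -0.003] w 0.0427
plate 634 [0.6048 0.0211 0.137 ] ((603.7166137695312, 21.18524932861328), (11.946663856506348, 27.827930450439453), 82.03024291992188)
bar 1280 [ 0.5897 -0.0858  0.1491] ((588.3529052734375, -87.51886749267578), (44.5258903503418, 13.99945068359375), 57.706886291503906)
```

View pics/w5.png

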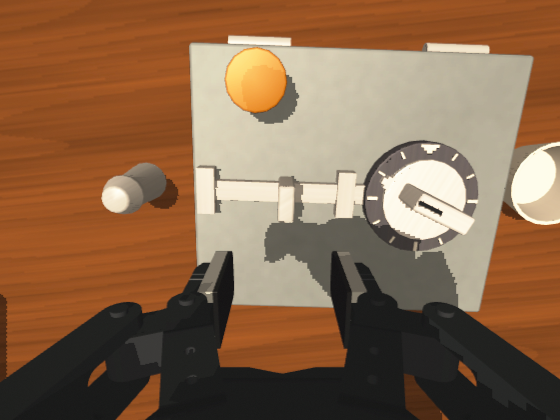

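Wrist view: dial bar at ~(437,210), pointing well left of 12 (measured 1.14 rad). The thumb plate is at (286,200), measured at (0.6037, 0.0212). The votive (256,80), shaker and ramekin look undisturbed. I descend on the plate.

```bash

python3 -m inch '[[0.5,[0,-0.0034,0],[0,0,-0.032]],[0.5,[0,-0.0034,-0.02],[0,0,-0.032]],[0.5,[0,-0.0034,-0.045],[0,0,-0.032]],[0.5,[0,-0.0034,-0.07],[0,0,-0.032]],[0.5,[0,-0.0034,-0.09],[0,0,-0.032]],[0.5,[0,-0.0034,-0.11],[0,0,-0.032]],[0.5,[0,-0.0034,-0.125],[0,0,-0.032]],[0.5,[0,-0.0034,-0.1305],[0,0,-0.032]]]' |head -1
python3 st.py
python3 -m inch '[[0.5,[0,0,0],[0,0,0]],[0.0,[0,0,0],[0,0,0]],[0.0,[0,0,0],[0,0,0]],[0.0,[0,0,0],[0,0,0]],[0.0,[0,0,0],[0,0,0]],[0.0,[0,0,0],[0,0,0]],[0.0,[0,0,0],[0,0,0]],[0.0,[0,0,0],[0,0,0]]]' |head -1
python3 st.py
```

```text
t: 28.15
t 28.15 pos [0.6035 0.0193 0.117 ] dial -0.007 tilt [-0.003 -0.004] q [-0.19  0.54  0.15  1.78 -0.1   0.83 -1.71] F [-0.3 -0.7 -0.2] M [ 0.006 -0.019 -0.022] w 0.0428
t: 29.15
t 29.15 pos [0.6042 0.0196 0.1179] dial -0.007 tilt [-0.001 -0.003] q [-0.19  0.53  0.15  1.78 -0.1   0.83 -1.71] F [-0.5  0.8  5.8] M [0.195 0.154 0.123] w 0.0108
```

```bash

python3 -m inch '[[0.0,[-0.0004,-0.003,0],[0,0,0]],[0.0,[-0.0008,-0.006,0],[0,0,0]],[0.0,[-0.0012,-0.009,0],[0,0,0]],[0.0,[-0.0016,-0.012,0],[0,0,0]],[0.0,[-0.002,-0.015,0],[0,0,0]],[0.0,[-0.0024,-0.0175,0],[0,0,0]],[0.0,[-0.0026,-0.019,0],[0,0,0]],[0.0,[-0.0026,-0.019,0],[0,0,0]]]' |head -1
python3 st.py
```

```text
t: 30.15
t 30.15 pos [6.014e-01 2.000e-04 1.179e-01] dial -0.008 tilt [-0.001 -0.004] q [-0.16  0.53  0.15  1.79 -0.1   0.83 -1.68] F [-1.4  2.1  4. ] M [0.486 0.223 0.205] w 0.011
```

Free past the blocking point; unlocked. Now to the end of travel, watching the force.

```bash

python3 -m inch '[[0.0,[-0.0001,-0.001,0],[0,0,0]],[0.0,[-0.0003,-0.002,0],[0,0,0]],[0.0,[-0.0004,-0.003,0],[0,0,0]],[0.0,[-0.0005,-0.0035,0],[0,0,0]],[0.0,[-0.0005,-0.004,0],[0,0,0]],[0.0,[-0.0005,-0.004,0],[0,0,0]],[0.0,[-0.0005,-0.004,0],[0,0,0]],[0.0,[-0.0005,-0.004,0],[0,0,0]]]' |head -1
python3 st.py
```

```text
t: 31.15
t 31.15 pos [ 0.6013 -0.0007  0.118 ] dial -0.005 tilt [-0.001 -0.001] q [-0.16  0.53  0.15  1.79 -0.1   0.83 -1.67] F [0.2 8.6 3.6] M [1.722 0.022 0.046] w 0.0106
```

```bash

python3 -m inch '[[0.0,[-0.0003,-0.002,0],[0,0,0]],[0.0,[-0.0005,-0.004,0],[0,0,0]],[0.0,[-0.0008,-0.006,0],[0,0,0]],[0.0,[-0.0008,-0.006,0],[0,0,0]],[0.0,[-0.0008,-0.006,0],[0,0,0]],[0.0,[-0.0008,-0.006,0],[0,0,0]],[0.0,[-0.0008,-0.006,0],[0,0,0]],[0.0,[-0.0008,-0.006,0],[0,0,0]]]' |head -1
python3 st.py
```

```text
t: 32.15
t 32.15 pos [ 0.6013 -0.0007  0.118 ] dial -0.001 tilt [0.001 0.005] q [-0.15  0.53  0.15  1.79 -0.11  0.83 -1.66] F [ 0.7 13.1  2.6] M [ 2.471 -0.109 -0.08 ] w 0.0113
```

End stop reached: no further movement at 13 N. I relax, release, lift and look.

```bash

python3 -m inch '[[0.0,[0,0,0],[0,0,0]],[0.0,[0,0,0],[0,0,0]],[0.5,[0,0,0],[0,0,0]],[0.5,[0,0,0],[0,0,0]],[0.5,[0,0,0],[0,0,0]],[0.5,[0,0,0],[0,0,0]],[0.5,[0,0,0],[0,0,0]],[0.5,[0,0,0],[0,0,0]]]' |head -1
python3 st.py
python3 -m inch '[[0.5,[0,0,0.01],[0,0,0]],[0.5,[0,0,0.03],[0,0,0]],[0.5,[0,0,0.05],[0,0,0]],[0.5,[0,0,0.08],[0,0,0]],[0.5,[0,0,0.11],[0,0,0]],[0.5,[0,0,0.14],[0,0,0]],[0.5,[0,0,0.16],[0,0,0]],[0.5,[0,0,0.16],[0,0,0]]]' |head -1
python3 - <<'E'
exec(open('st.py').read())
im,P,K,T=cloud("wrist","pics/w6.png")
p=P.reshape(-1,3)
B=np.array([.5886,-.0876]);c,sn=np.cos(-.1367),np.sin(-.1367)
b=(p[:,:2]-B)@np.array([[c,-sn],[sn,c]])
def show(w,m):
    q=p[m];print(w,m.sum(),np.round(np.median(q,0),4),"box-frame median from dial",np.round(np.median(b[m],0),4), rect(q))
show("plate",(abs(b[:,0])<.025)&(abs(b[:,1]-.09)<.03)&(p[:,2]>.13)&(p[:,2]<.142))
show("bar",(np.hypot(b[:,0],b[:,1])<.03)&(p[:,2]>.142)&(p[:,2]<.155))
get_image("scene")
a,_=get_image("scene");cv2.imwrite("pics/s6.png",a[:,:,::-1])
o=cv2.imread("pics/scene0.png");n=a[:,:,::-1]
cv2.imwrite("pics/m6.png",np.vstack([np.hstack([cv2.resize(x[130:280,180:350],(400,300)) for x in (o,n)]),np.hstack([cv2.resize(cv2.imread("pics/w6.png"),(400,300)),cv2.resize(n,(400,300))])]))
E
```

```text
t: 33.15
t 33.15 pos [ 0.6013 -0.0008  0.1181] dial -0.002 tilt [0.001 0.005] q [-0.15  0.53  0.15  1.79 -0.11  0.83 -1.66] F [0.  0.1 1. ] M [ 0.007 -0.03   0.02 ] w 0.0429
t: 34.15
t 34.15 pos [ 0.6026 -0.0008  0.2806] dial -0.002 tilt [0.005 0.005] q [-0.17  0.35  0.17  1.65 -0.07  1.14 -1.69] F [ 0.3 -0.5 -0.2] M [-0.077  0.018 -0.003] w 0.0429
plate 482 [ 0.6014 -0.0007  0.1371] box-frame median from dial [0.0007 0.0874] ((600.3240356445312, -0.5737018585205078), (10.70989990234375, 28.37264060974121), 82.1499252319336)
bar 1030 [ 0.5894 -0.0865  0.1491] box-frame median from dial [0.0007 0.0012] ((588.5000610351562, -87.2900161743164), (44.040096282958984, 14.060385704040527), 57.75530242919922)
```

View pics/m6.png

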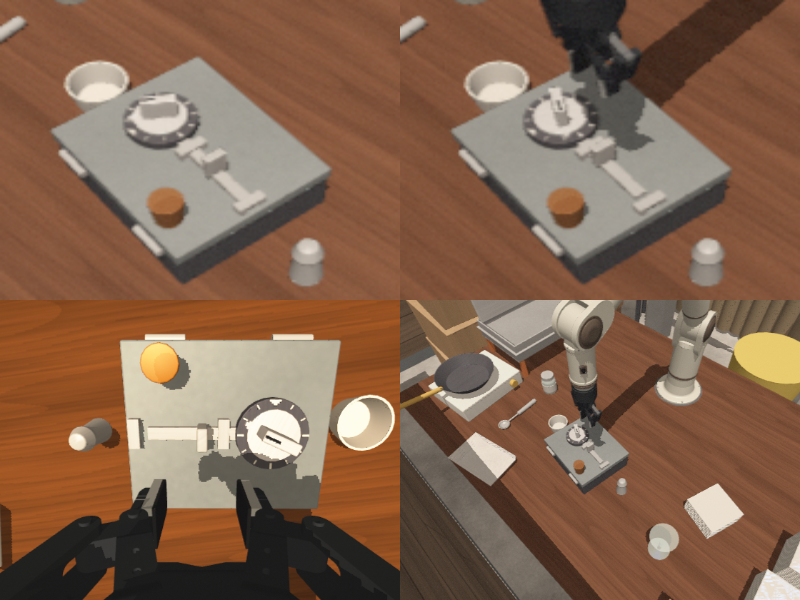

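The before/after crops show the bolt plate drawn to the guide next to the dial. The plate is 87.4 mm from the dial's axis, against 88 expected for full travel. The dial bar has stayed at ~1.14 rad. The votive, ramekin, shaker, glass and plates are where they were, and the gripper is clear.

```bash
python3 -c "
from cell import *
print(close_job())"
```

```text
the job is handed in; nothing more can be done
None
```

The cash box is unlocked and handed in at about t = 34 s of the 67 allowed.

- **Dial numbers:** I turned it left to 11 (measured 0.53 rad) and right to 2 (-1.044 rad). It rested about 1 s or more at each, and the wrist images showed the pointer on both marks.
- **Stop:** I felt it at about 1.15 rad. I leaned on it with about 0.38 N m for over a second, then eased off and let go.
- **Bolt:** I drew it until it would not move further at 13 N. The plate ended 87.4 mm from the dial's axis, against 88 mm expected for full travel.

**Last checks:** The dial stayed at about 1.14 rad after release. The ramekin, shaker, votive, glass and plates look unmoved, and the gripper was clear of everything at hand-in.

**What was less certain:** The wrist moment reading drifted by about ±0.05 N m, so the true lean was probably 0.33 to 0.47 N m. That is inside the 0.27 to 0.50 band, but not measured more tightly. No other check failed or disagreed.

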